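Reset the drifted air regulator on the finishing-room console

TASK

On the air console, one of the four regulators has drifted: its gauge needle no longer points at the brass set tab on its dial, while the other three do. Pull that knob up to unlock it, turn it until the needle points at the tab, then press it fully home again so that it locks, feeling its lock teeth into mesh rather than forcing them; do not touch the other regulators, and leave everything else where it is.

Things in the scene. Friction and masses are not known exactly. Their poses are not given: they have to be found in the camera images.
- console: low steel box 220 (x) x 350 (y) x 80 mm high, fixed, origin centre of its underside. Four regulators stand in a row along its y axis on its flat top, 78 mm apart; each has a round upright knob and, beyond it in +x, a flat round gauge
- reg_a: the regulator that has drifted (fixed; it may be any place in the row). Origin on the knob's axis at the panel's surface, 80 mm over the table, z up; its gauge's centre lies 72 mm along +x; the gauge is 60 mm across and its lens 15 mm above the panel. Seen from above, turning the unlocked knob clockwise swings the needle clockwise by 0.4 of the knob's angle, and anticlockwise back; the turn is stiff (0.06 N m) and stays where it is left
- knob: that regulator's knob: upright fluted cylinder 42 mm across, side from 16 to 58 mm above the panel (45 mm skirt below 19 mm). Origin on its axis at the panel's surface when home; rises and turns with the knob. It slides stiffly (8 N) along its axis and stays where left: home, hidden lock teeth stop it turning; above 3.5 mm of lift it turns freely; 6 mm up is its upper stop
- knob_top (a point): centre of that knob's flat top, 58 mm above the panel when home. Pressed down, the knob's lugs may land on the tops of the lock teeth and stop 2.5 mm short of home; it must then be eased round a little, one way or the other (0.3 rad at most), until it can drop between two teeth
- lock_ring: the hidden ring of lock teeth and the bottom stop under that knob, fixed to the regulator; same origin as reg_a. It may be loaded with at most 30 N, whether by pressing the knob on the tooth tops or on its bottom stop or by wrenching the knob while the teeth hold it
- needle_tip (a point): tip of that gauge's black needle, 23 mm from the gauge's centre
- mark_tip (a point): point of the brass set tab at the rim of that dial, also 23 mm from the gauge's centre; at the start it lies 0.45 to 0.57 rad clockwise (seen from above) of the needle
- reg_b: neighbouring regulator, same size and shape as reg_a, origin likewise, its needle on its tab and its knob locked; to be left untouched
- reg_c: neighbouring regulator, same size and shape as reg_a, origin likewise, its needle on its tab and its knob locked; to be left untouched
- reg_d: neighbouring regulator, same size and shape as reg_a, origin likewise, its needle on its tab and its knob locked; to be left untouched
- wrench: spanner lying on the panel beyond the gauges, 140 mm long; a bystander, origin at the centre of its underside
- oil: oil bottle, 52 mm across, 130 mm tall; a bystander, origin at the centre of its underside
- cup: drinking cup, 76 mm across, 95 mm tall; a bystander, origin at the centre of its underside
- tag_roll: roll of tag paper, 90 mm across, 30 mm high; a bystander, origin at the centre of its underside
- staple_box: small carton 70 x 50 x 40 mm; a bystander, origin at the centre of its underside
- pin_tray: cardboard tray 110 x 150 x 35 mm; a bystander, origin at the centre of its underside
- spot_jar: jar, 60 mm across, 80 mm tall; a bystander, origin at the centre of its underside

How it is judged:
On the way, in this order (a step that is already met when the one before it is completed fails the run):
1. the knob is pulled up out of its lock (4 mm or more) before it is turned (z of knob_top in the frame of reg_a above 0.062 m and horizontal distance between needle_tip and mark_tip above 0.006 m), for 0.1 s.
2. with the knob up, the needle is turned onto the set tab (z of knob_top in the frame of reg_a above 0.0612 m and horizontal distance between needle_tip and mark_tip below 0.0045 m), for 0.2 s.
At the end, for the whole second after the job is handed in: the drifted regulator's knob is fully home (within 1.5 mm: its lugs between the lock teeth), still and released, and its needle tip lies within 4.5 mm of the set tab's point (one lock tooth moves it 4.8 mm); the other regulators were not touched and nothing else has moved (z of knob_top in the frame of reg_a below 0.0595 m and horizontal distance between needle_tip and mark_tip below 0.0045 m and angular speed of knob below 0.05 rad/s).
It fails at once if the lock ring under the knob is loaded beyond 30 N (forced) (contact force between lock_ring and knob above 30 N).
It fails at once if a neighbouring regulator is touched (contact force between any of the fingers, the arm and reg_b above 0.5 N).
It fails at once if a neighbouring regulator is touched (contact force between any of the fingers, the arm and reg_c above 0.5 N).
It fails at once if a neighbouring regulator is touched (contact force between any of the fingers, the arm and reg_d above 0.5 N).
It fails at once if a bystander is moved by more than 20 mm (distance of any of wrench, oil, cup, tag_roll, staple_box, pin_tray, spot_jar from where it was at the start of the episode above 0.02 m).
It also fails if it takes over 58 s, if anything falls off the work surface, if the arm or the gripper's body presses on something with over 40 N, if the wrist force passes 120 N, or if a joint passes its speed limit or range.

ROBOT

A 7-joint arm with a two-finger parallel gripper is mounted at the origin on the work surface. World frame = base frame: x ahead of the robot, y to its left, z up, the work surface at z = 0. Lengths are in m, angles in rad, forces in N, time in s.
With the tool pointing down it reaches from about 0.4 to 0.85 m from the base axis. Payload 4.5 kg.
Tool frame: the origin (TCP) lies where the fingers leave the gripper's body, on its centre line; the fingertips stand 64 mm ahead of it and the grasp point (between the pads) lies 45 mm ahead of it; z points along the fingers, y is the direction in which the jaws open and shut (so a half turn about z gives the same grasp; the last joint's range is limited). The gripper opens to 88 mm and grips with 3 to 60 N. Pads are 18 mm wide; open, the fingers measure 123 mm over their backs; the gripper's body (75 mm by 187 mm) begins 45 mm behind the grasp point.
Start: joints at [-1.208, 0.689, -0.195, 1.565, 0.157, 0.902, -0.215], TCP at [0.202, 0.592, 0.303] pointing down, gripper open.
Joint ranges: [-3.01, 3.01], [-0.46, 2.08], [-1.47, 1.51], [0.13, 2.56], [-1, 4.14], [0.04, 2.09], [-2.66, 2.66]. Speed limits (rad/s): [2.57, 2.57, 3.14, 3.14, 3.14, 3.14, 3.14].

INTERFACE

Orientations are given as a unit quaternion [x, y, z, w].
In Python, from plant import monitor, snapshot, workorder, finder gives the robot as it stands.
- The arm moves only by the tool carry_out, never from a script. Its argument "motion" is one flat list of numbers, 6 for each row, row after row: the shift along the tool's x, y, z in cm, then the turn, a rotation vector about the tool's x, y, z in rad. In form: [x, y, z, rx, ry, rz, x, y, z, rx, ry, rz, ...]. A call has 1 to 8 rows; each row shifts and turns the commanded pose from where the row before left it, along the tool's axes as they then stand; what a row does not reach is not made up. A row lasts 1/8 s, in which the tool goes at most 62.5 mm and 10.7 degrees, less where a joint would pass 70% of its speed; a pose out of reach is approached as far as the arm can. A call with a gripper value outside its range is refused whole. "hand" is the finger opening in cm, from 0 to 8.81, set as the call begins (left out, the last holds). The fingers move at their own pace and stop on an object; "grip_force" is the grip in N (left out, the last holds). Time passes only in rows, so rows that do not move let the fingers close. It gives the time, the measured TCP pose, the force and the opening at its end, in the units of the state.
- monitor.get_state(): the state, without advancing time (a new reading comes with each control period).
- snapshot(name): name is "side" or "top" or "wrist"; returns a dict with "frame" (400x640x3 uint8, red, green, blue), "range_z" (400x640 float32, m along the optical axis (not along the pixel's ray), 0 where there is no reading), "fx", "fy", "cx", "cy" (pixels), "rvec" (rotation vector, rad) and "tvec" (3), from world to camera coordinates, as OpenCV has them; the wrist camera has in their place "hand_eye" (4x4, takes a point from camera to tool coordinates, whose origin is the TCP and whose axes are the flange's). Camera axes: x right, y down, z forward; pixel columns grow to the right and rows downward; lengths in m; the calibration is good to about 2 mm. A picture is of the moment at which its call begins: read the wrist's pose just before it.
- workorder.finish_job(): hands the job in, once; it reports no verdict.
Trained networks look in a picture, given as the dict that the camera call returned (one of the last four; its "shot" number tells which), for a name from the list of things; names that differ only in an ending like _2 or _b are one class to them, and where a whole thing is asked for, a point or a joint stands for the part that bears it (a point fixed in the world has none). Each returns a list of dicts, best first, with "p" (0 to 1); they miss things now and then, are a little off and sometimes report something else, mostly with a low value. They report only what shows in the picture. A call takes as long as a camera call.
- finder.masks_of(picture, thing): "pixels" (400x640 bool, what is visible of it) and "extent" ([left, top, right, bottom] in pixels, round what is visible of it).
The state is a dict: "clock": time; "q": joint angles; "qd": joint speeds; "joint_torque": joint torques, N m; "tool_pos": TCP position; "eef_rot": TCP orientation; "contact_force": force on the tool from outside, world axes, zero at the start; "moment": the same for the moment, N m; "opening": opening from 0.0 (shut) to 1.0 (fully open).
Only numpy, scipy, OpenCV 4.12 (cv2) and the standard library are available. Lean on these libraries where they do the work, as an engineer would, in place of code of your own. Each camera call takes 0.05 s, during which the arm holds its last target. There are 200 camera calls.

## Working session

There is one attempt and no reset: what is moved stays moved. The work goes in short steps, Python scripts to look and compute and a tool call to move; the robot and the scene stay as the last step left them, time stands still between calls to the robot, and variables do not carry over. Pictures are saved under pics/ and viewed, about 8 in all and at most 12, crops included, and the job is handed in when it is done.

Besides the shell and the picture viewer there is one more tool, called after ">>>" in YAML: its name, and indented under it one key for each argument. carry_out: Moves the arm, as the interface text tells. Its arguments: {"type":"object","properties":{"motion":{"type":"array"},"hand":{"type":"number"},"grip_force":{"type":"number"}},"required":["motion"]}

```bash
mkdir -p pics; ls; cat > h.py <<'E'
import numpy as np, cv2
from scipy.spatial.transform import Rotation as R
from plant import monitor, snapshot, workorder, finder
def shot(name):
    s=monitor.get_state(); p=snapshot(name)
    if 'hand_eye' in p:
        T=np.eye(4);T[:3,:3]=R.from_quat(s['eef_rot']).as_matrix();T[:3,3]=s['tool_pos']
        p['C2W']=T@np.array(p['hand_eye'])
    else:
        T=np.eye(4);T[:3,:3]=R.from_rotvec(np.array(p['rvec']).ravel()).as_matrix();T[:3,3]=np.array(p['tvec']).ravel()
        p['C2W']=np.linalg.inv(T)
    return p
def cloud(p):
    v,u=np.mgrid[:400,:640]; z=p['range_z']
    c=np.stack([(u-p['cx'])/p['fx']*z,(v-p['cy'])/p['fy']*z,z],-1)
    return c@p['C2W'][:3,:3].T+p['C2W'][:3,3]
def onplane(p,u,v,h):
    d=p['C2W'][:3,:3]@np.array([(u-p['cx'])/p['fx'],(v-p['cy'])/p['fy'],1]); o=p['C2W'][:3,3]
    return o+d*(h-o[2])/d[2]
def save(n,im): cv2.imwrite('pics/'+n,im[...,::-1])
E
python3 - <<'E'
from h import *
s=monitor.get_state(); print(s)
p=shot('top'); save('top.png',p['frame'])
print(p['C2W'],p['fx'])
c=cloud(p)
for n in ['reg_a','knob','console','wrench','oil','cup']:
    for m in finder.masks_of(p,n)[:5]:
        q=c[m['pixels']&(p['range_z']>0)]
        print(n,round(m['p'],2),m['extent'],np.median(q,0).round(3),q[:,2].max().round(3))
E
```

```text
pics
{'clock': 0.0, 'q': array([-1.20819256,  0.68995783, -0.19452742,  1.56634482,  0.15731529,
        0.90247786, -0.21512245]), 'qd': array([-1.30630496e-03, -4.06478392e-04,  5.06193469e-04, -1.21511705e-03,
       -1.61276058e-04, -3.63926172e-05, -8.28871706e-04]), 'joint_torque': array([ 3.70108964e-04, -5.27562296e+01, -1.26681089e+00, -1.53421694e+01,
       -5.26150223e-02,  6.70233960e-03,  1.92916759e-04]), 'tool_pos': array([0.2016892 , 0.59102342, 0.30192637]), 'eef_rot': array([ 1.63621840e-01,  9.86522726e-01, -8.93304915e-04, -8.04486804e-05]), 'contact_force': array([0.2763363 , 0.07104153, 0.20505113]), 'moment': array([-0.05329772,  0.00998041,  0.02579328]), 'opening': 1.0011682018977492}
[[-0.01026469 -0.99624671  0.08594838  0.46313449]
 [-0.99971929  0.01205988  0.02039366 -0.00655135]
 [-0.02135364 -0.08571492 -0.99609085  1.26662447]
 [ 0.          0.          0.          1.        ]] 381.26585947343096
reg_a 0.97 [306.0, 185.4, 330.2, 225.8] [0.571 0.026 0.092] 0.144
reg_a 0.95 [257.0, 197.4, 284.3, 240.4] [0.527 0.174 0.092] 0.142
reg_a 0.87 [280.3, 191.9, 305.8, 236.2] [0.551 0.1   0.092] 0.144
reg_a 0.82 [326.5, 175.9, 357.0, 218.3] [ 0.593 -0.05   0.092] 0.143
reg_a 0.45 [282.3, 167.4, 325.2, 190.8] [0.636 0.079 0.087] 0.093
knob 0.49 [315.6, 208.4, 331.5, 225.5] [0.513 0.014 0.137] 0.144
knob 0.22 [329.5, 176.4, 355.9, 220.6] [ 0.59  -0.049  0.092] 0.143
console 0.56 [230.3, 152.1, 371.5, 256.9] [0.538 0.065 0.079] 0.14
console 0.15 [281.6, 171.7, 322.5, 191.2] [0.636 0.09  0.087] 0.093
wrench 0.62 [282.0, 169.7, 327.1, 191.9] [0.636 0.073 0.087] 0.094
oil 0.63 [215.3, 256.8, 237.1, 276.6] [0.364 0.315 0.087] 0.135
cup 0.9 [414.0, 148.8, 443.4, 179.9] [ 0.686 -0.336  0.039] 0.099
```

View pics/top.png

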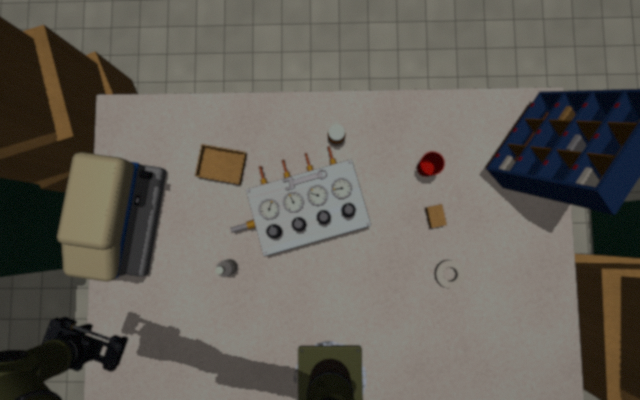

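The top view shows the console turned about 0.3 rad. The knobs are near (274,232), (298,225), (323,217) and (348,210), with the gauges above them. It is too coarse to read the needles, so I'll locate the knobs and go there with the wrist camera.

```bash
python3 - <<'E'
from h import *
p=shot('top'); c=cloud(p); 
m=(c[...,2]>0.128)&(c[...,2]<0.15)&(c[...,0]>.4)&(c[...,0]<.65)&(c[...,1]>-.15)&(c[...,1]<.25)
n,l,st,ce=cv2.connectedComponentsWithStats(m.astype(np.uint8))
K=[]
for i in range(1,n):
    if st[i,4]>30:
        q=c[l==i]; K.append(q.mean(0)); print(st[i,4],q.mean(0).round(4),q.max(0)-q.min(0), onplane(p,*ce[i],.138))
w=shot('wrist'); print(w['hand_eye'],w['fx'],w['cx'],w['cy'])
s=monitor.get_state(); print(R.from_quat(s['eef_rot']).as_matrix().round(3))
E
```

```text
161 [ 0.5351 -0.0607  0.1372] [0.03918028 0.04171239 0.01379383] [ 0.53500147 -0.0606903   0.138     ]
159 [0.5146 0.0144 0.1375] [0.0415375  0.04178146 0.0156548 ] [0.51454632 0.01442728 0.138     ]
160 [0.4944 0.0892 0.1374] [0.04159551 0.04170214 0.01360591] [0.49440909 0.08917023 0.138     ]
160 [0.4737 0.1638 0.1373] [0.04156625 0.03925997 0.01205545] [0.47371031 0.16366758 0.138     ]
[[-5.21981348e-04 -9.51279415e-01 -3.08329699e-01  8.10804978e-02]
 [ 9.99999278e-01 -8.30331298e-04  8.68862460e-04 -2.62393554e-04]
 [-1.08254677e-03 -3.08329022e-01  9.51279161e-01 -8.18533863e-02]
 [ 0.00000000e+00  0.00000000e+00  0.00000000e+00  1.00000000e+00]] 295.46272317174396 319.7067469004934 205.16234346601965
[[-0.946  0.323 -0.   ]
 [ 0.323  0.946 -0.   ]
 [-0.    -0.    -1.   ]]
```

>>> carry_out:
  motion: [-3.25,-2.32,0.3,0,0,0,-3.25,-2.32,0.3,0,0,0,-3.25,-2.32,0.3,0,0,0,-3.25,-2.32,0.3,0,0,0,-3.25,-2.32,0.3,0,0,0,-3.25,-2.32,0.3,0,0,0,-3.25,-2.32,0.3,0,0,0,-3.25,-2.32,0.3,0,0,0]
  hand: 6

```text
clock: 1.45
tool_pos: [0.3888, 0.331, 0.2788]
eef_rot: [0.164, 0.987, 0.0, 0.0]
contact_force: [0.9, 1.0, -0.8]
opening: 0.683
```

>>> carry_out:
  motion: [-3.25,-2.32,0.3,0,0,0,-3.25,-2.32,0.3,0,0,0,-3.25,-2.32,0.3,0,0,0,-3.25,-2.32,0.3,0,0,0,-3.25,-2.32,0.3,0,0,0,-3.25,-2.32,0.3,0,0,0,-3.25,-2.32,0.3,0,0,0,-3.25,-2.32,0.3,0,0,0]

```text
clock: 2.45
tool_pos: [0.5749, 0.0712, 0.2548]
eef_rot: [0.164, 0.987, 0.0, 0.0]
contact_force: [0.7, 0.1, 0.9]
opening: 0.681
```

```bash
cat > look.py <<'E'
from h import *
import sys
def rectify(p,h,cen,yaw,half,res):  # top-down view of plane z=h, up=console x, right=-console y
    n=int(2*half[0]/res); mth=int(2*half[1]/res)
    j,i=np.mgrid[:mth,:n]; a=half[1]-j*res; b=half[0]-i*res
    X=cen[0]+a*np.cos(yaw)-b*np.sin(yaw); Y=cen[1]+a*np.sin(yaw)+b*np.cos(yaw)
    P=np.stack([X,Y,np.full_like(X,h)],-1); M=np.linalg.inv(p['C2W'])
    c=P@M[:3,:3].T+M[:3,3]
    return cv2.remap(p['frame'],(c[...,0]/c[...,2]*p['fx']+p['cx']).astype(np.float32),(c[...,1]/c[...,2]*p['fy']+p['cy']).astype(np.float32),cv2.INTER_CUBIC)
E
python3 - <<'E'
from look import *
s=monitor.get_state(); print(s['clock'],s['tool_pos'],s['eef_rot'],s['q'])
p=shot('wrist'); save('w1.png',p['frame'])
im=rectify(p,.095,(.574,.071),.267,(.17,.05),.000425)
save('rect1.png',im); print(im.shape)
E
```

```text
2.45 [0.57492557 0.07121524 0.2547541 ] [1.63670900e-01 9.86514960e-01 1.70105620e-04 2.01304722e-04] [-0.04031137  0.6969256  -0.27758965  1.75370046  0.26745303  0.72753128
  0.78477805]
(235, 800, 3)
```

View pics/rect1.png

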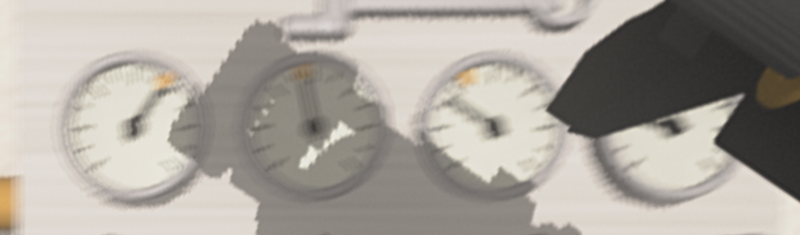

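View pics/w1.png

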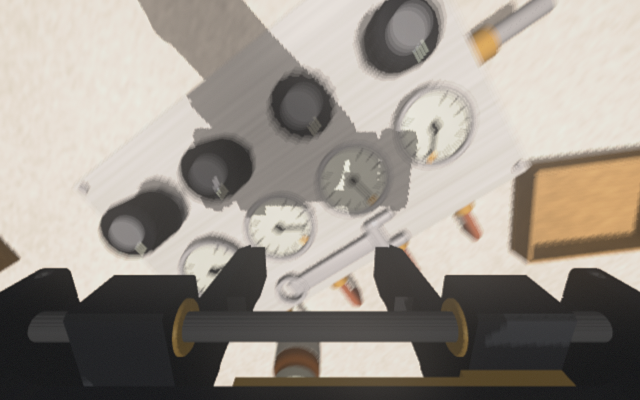

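The gauges in the rectified view sit at about x = 132, 313, 492 and 668. On the third, the needle (450,95) is clearly anticlockwise of its tab (465,75), by about 0.44 rad. That makes the drifted knob the one at about (0.515, 0.014). The frame was blurred by motion, so I'll take a still one.

>>> carry_out:
  motion: [2.0,-2.0,1.0,0,0,0,2.0,-2.0,1.0,0,0,0,0,0,0,0,0,0,0,0,0,0,0,0]

```text
clock: 3.0
tool_pos: [0.5246, 0.0482, 0.2353]
eef_rot: [0.163, 0.987, 0.001, 0.001]
contact_force: [0.5, 0.2, 0.9]
opening: 0.684
```

```bash
python3 - <<'E'
from look import *
s=monitor.get_state(); print(s['clock'],s['tool_pos'],s['contact_force'])
p=shot('wrist'); c=cloud(p)
m=(c[...,2]>0.13)&(c[...,2]<0.15)&(c[...,0]>.4)&(c[...,0]<.65)&(c[...,1]>-.15)&(c[...,1]<.25)
n,l,st,ce=cv2.connectedComponentsWithStats(m.astype(np.uint8))
for i in range(1,n):
    if st[i,4]>100:
        q=c[l==i]; (o,r)=cv2.minEnclosingCircle((q[:,:2]*1000).astype(np.float32)); print(np.round(o,1),round(r,1),np.median(q[:,2]).round(4))
yw=.267; cen=np.array([.5146,.0144])+.072*np.array([np.cos(yw),np.sin(yw)])
im=rectify(p,.094,cen,yw,(.04,.04),.0002); im2=rectify(p,.094,cen-np.array([-np.sin(yw),np.cos(yw)])*.078,yw,(.04,.04),.0002)
save('g1.png',np.hstack([im,im2])); np.save('g1.npy',im)
E
```

```text
3.0 [0.52464035 0.04816717 0.23525054] [0.46683981 0.20782822 0.86598271]
[470.1 164.1] 22.2 0.1381
[490.8  89.2] 22.1 0.1381
[510.8  14.2] 22.1 0.1379
[525.1 -57. ] 19.9 0.1362
```

View pics/g1.png

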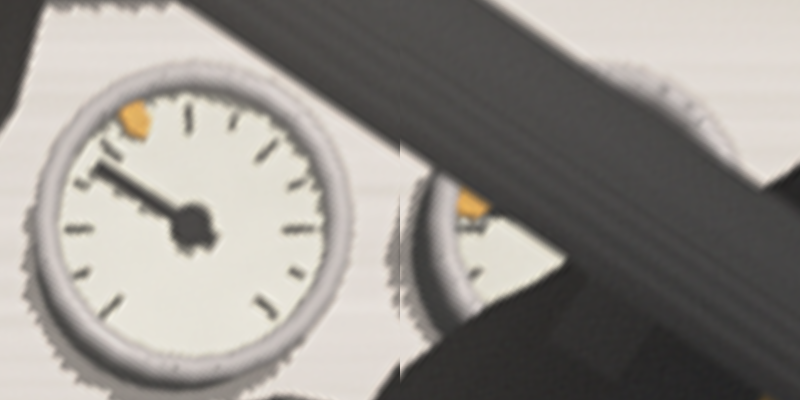

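The picture shows the third gauge's hub at (191,227), its needle tip at (97,167) and its tab point at about (140,136). The needle has about 0.51 rad to go clockwise, so the knob needs about 1.28 rad.

>>> carry_out:
  motion: [0.05,-1.8,0,0,0,0,0.05,-1.8,0,0,0,0,0,0,0,0,0,0.145,0,0,0,0,0,0.145,0,0,0,0,0,0,0,0,0,0,0,0]

```text
clock: 3.8
tool_pos: [0.5106, 0.0129, 0.2347]
eef_rot: [0.304, 0.953, -0.0, -0.0]
contact_force: [0.4, -0.3, 0.5]
opening: 0.68
```

```bash
python3 - <<'E'
from look import *
s=monitor.get_state(); print(s['clock'],s['tool_pos'],s['q'].round(3),R.from_quat(s['eef_rot']).as_matrix().round(3),s['contact_force'])
p=shot('wrist'); c=cloud(p); save('w3.png',p['frame'])
m=(c[...,2]>0.13)&(c[...,2]<0.145)&(np.hypot(c[...,0]-.512,c[...,1]-.0143)<.032)
q=c[m]; print(m.sum(),cv2.minEnclosingCircle((q[:,:2]*1000).astype(np.float32)),np.median(q[:,2]))
E
```

```text
3.8 [0.51057373 0.01294774 0.23472452] [-0.002  0.648 -0.183  1.975  0.217  0.537  0.618] [[-0.816  0.579 -0.   ]
 [ 0.579  0.816 -0.   ]
 [-0.    -0.    -1.   ]] [ 0.37976631 -0.26333563  0.53880007]
3028 ((511.1003723144531, 13.989032745361328), 21.982486724853516) 0.13796199651325586
```

View pics/w3.png

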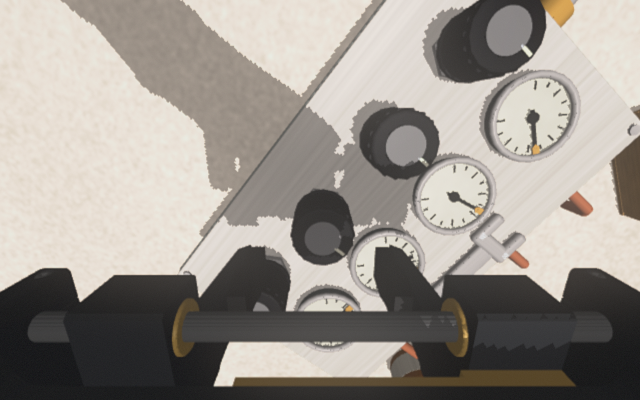

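The knob top at (323,240) is centred between the fingertips (280 and 375). I'll rotate clockwise so that the camera sits over the gauge during the turn, since joint 7 has the room, and then remeasure.

>>> carry_out:
  motion: [0,0,0,0,0,0.18,0,0,0,0,0,0.18,0,0,0,0,0,0.18,0,0,0,0,0,0.18,0,0,0,0,0,0.18,0,0,0,0,0,0.18,0,0,0,0,0,0.18,0,0,0,0,0,0.18]

```text
clock: 4.85
tool_pos: [0.5107, 0.0136, 0.2346]
eef_rot: [0.858, 0.513, -0.0, -0.0]
contact_force: [-0.3, 0.6, 0.2]
opening: 0.68
```

>>> carry_out:
  motion: [0,0,0,0,0,0,0,0,0,0,0,0]

```text
clock: 5.1
tool_pos: [0.5107, 0.0136, 0.2347]
eef_rot: [0.856, 0.517, -0.0, -0.0]
contact_force: [-0.3, 0.3, -0.3]
opening: 0.678
```

```bash
cat > k.py <<'E'
from look import *
s=monitor.get_state(); M=R.from_quat(s['eef_rot']).as_matrix(); print(s['clock'],s['tool_pos'].round(4),s['q'].round(3),M.round(3).tolist(),s['contact_force'].round(1),s['moment'].round(2))
p=shot('wrist'); c=cloud(p)
m=(c[...,2]>0.132)&(c[...,2]<0.148)&(np.hypot(c[...,0]-.512,c[...,1]-.0143)<.032)
q=c[m]
if len(q)>50:
    o,r=cv2.minEnclosingCircle((q[:,:2]*1000).astype(np.float32)); print(m.sum(),o,r,np.median(q[:,2]))
    print('tool offset mm',(M.T@(np.array([o[0]/1000,o[1]/1000,0])-s['tool_pos']))[:2]*1000)
E
python3 k.py
```

```text
5.1 [0.5107 0.0136 0.2347] [-0.252  0.66   0.219  1.988 -0.271  0.522 -0.325] [[0.466, 0.885, -0.0], [0.885, -0.466, 0.0], [0.0, -0.0, -1.0]] [-0.3  0.3 -0.3] [-0.05  0.09 -0.01]
2976 (511.332763671875, 14.163102149963379) 22.094839096069336 0.1379472970159981
tool offset mm [0.73991237 0.41826636]
```

>>> carry_out:
  motion: [0.07,0.04,2.2,0,0,0,0,0,2.2,0,0,0,0,0,2.25,0,0,0,0,0,0,0,0,0]

```text
clock: 5.65
tool_pos: [0.5106, 0.014, 0.1671]
eef_rot: [0.857, 0.516, -0.001, -0.001]
contact_force: [-0.4, -1.5, 0.5]
opening: 0.68
```

>>> carry_out:
  motion: [0,0,0,0,0,0,0,0,0,0,0,0,0,0,0,0,0,0,0,0,0,0,0,0,0,0,0,0,0,0,0,0,0,0,0,0]
  hand: 3
  grip_force: 35

```text
clock: 6.4
tool_pos: [0.5121, 0.014, 0.1691]
eef_rot: [0.857, 0.515, 0.001, 0.001]
contact_force: [0.1, 0.3, 7.5]
opening: 0.469
```

```bash
python3 k.py
```

```text
6.4 [0.5121 0.014  0.1691] [-0.211  0.772  0.156  2.027 -0.31   0.362 -0.296] [[0.469, 0.883, 0.002], [0.883, -0.469, 0.0], [0.001, 0.002, -1.0]] [0.1 0.3 7.5] [-0.06  0.08  0.09]
5944 (516.4931640625, 22.75247573852539) 30.498098373413086 0.1379321704640927
tool offset mm [ 9.61897627 -0.57755939]
```

>>> carry_out:
  motion: [0,0,-0.15,0,0,0,0,0,-0.15,0,0,0,0,0,-0.15,0,0,0,0,0,-0.1,0,0,0,0,0,0,0,0,0,0,0,0,0,0,0]

```text
clock: 7.2
tool_pos: [0.512, 0.0139, 0.1739]
eef_rot: [0.857, 0.515, 0.001, 0.0]
contact_force: [4.8, -2.0, -7.4]
opening: 0.468
```

```bash
sed -i 's/<.032)/<.017)/' k.py; cat >> k.py <<'E'
print('hist',np.histogram(q[:,2],bins=np.arange(.132,.149,.001))[0])
yw=.267; cen=np.array([.511,.0141])+.072*np.array([np.cos(yw),np.sin(yw)])
save('g_%d.png'%round(s['clock']*100),rectify(p,.094,cen,yw,(.04,.04),.0002)); save('w_%d.png'%round(s['clock']*100),p['frame'])
E
python3 k.py
```

```text
7.2 [0.512  0.0139 0.1739] [-0.215  0.764  0.161  2.024 -0.308  0.374 -0.298] [[0.469, 0.883, 0.001], [0.883, -0.469, -0.0], [0.001, 0.001, -1.0]] [ 4.8 -2.  -7.4] [-0.4  -0.98 -0.01]
3117 (512.0039672851562, 14.31170654296875) 16.98672866821289 0.1428043585097995
tool offset mm [ 0.20312941 -0.43821189]
hist [   0    0    0    0    0    0    0    0    4  303 1636 1093   81    0
    0    0]
```

>>> carry_out:
  motion: [0,0,0,0,0,0.15,0,0,0,0,0,0.15,0,0,0,0,0,0.15,0,0,0,0,0,0.15,0,0,0,0,0,0.15,0,0,0,0,0,0.15,0,0,0,0,0,0.15,0,0,0,0,0,0.15]

```text
clock: 8.25
tool_pos: [0.512, 0.0139, 0.1739]
eef_rot: [0.998, -0.061, 0.001, -0.0]
contact_force: [4.7, -1.9, -8.6]
opening: 0.462
```

>>> carry_out:
  motion: [0,0,0,0,0,0,0,0,0,0,0,0]

```text
clock: 8.5
tool_pos: [0.512, 0.0139, 0.1739]
eef_rot: [0.998, -0.059, 0.001, 0.0]
contact_force: [5.8, -1.6, -8.3]
opening: 0.468
```

```bash
python3 k.py; ls pics; python3 -c "
import cv2,glob,numpy as np
g=sorted(glob.glob('pics/g_*'))
cv2.imwrite('pics/pair.png',np.hstack([cv2.imread(g[0]),cv2.imread(g[-1])]))"
```

```text
8.5 [0.512  0.0139 0.1739] [-0.383  0.812  0.453  2.033 -0.775  0.47  -1.031] [[0.993, -0.118, 0.001], [-0.118, -0.993, -0.0], [0.001, 0.0, -1.0]] [ 5.8 -1.6 -8.3] [-0.45 -0.92 -0.09]
3163 (512.2118530273438, 14.278495788574219) 16.979490280151367 0.14291452624396794
tool offset mm [-0.01777769 -0.37173577]
hist [   0    0    0    0    0    0    0    0    1  208 1533 1310  111    0
    0    0]
g1.png
g_720.png
g_850.png
rect1.png
top.png
w1.png
w3.png
w_720.png
w_850.png
```

View pics/pair.png

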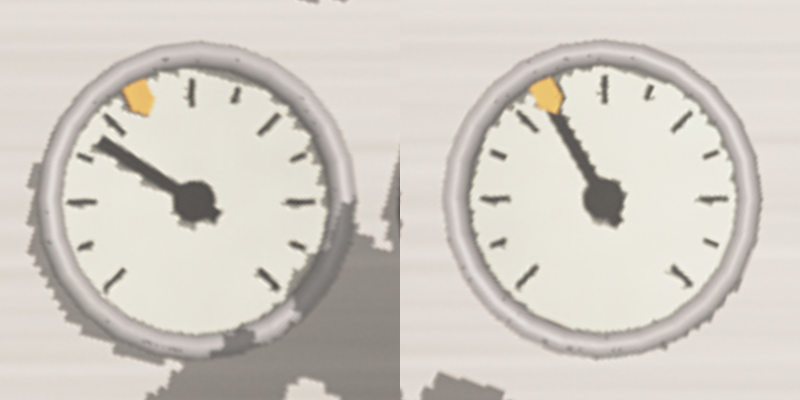

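The needle (tip 155,110) now lies on the tab point (about 158,112), and the knob is still 4.9 mm up. Next I'll lower it gently while watching the force.

>>> carry_out:
  motion: [0,0,0.07,0,0,0,0,0,0.07,0,0,0,0,0,0.06,0,0,0,0,0,0,0,0,0]

```text
clock: 9.05
tool_pos: [0.512, 0.0139, 0.173]
eef_rot: [0.998, -0.059, 0.001, -0.0]
contact_force: [2.0, -1.5, 6.6]
opening: 0.469
```

>>> carry_out:
  motion: [0,0,0.05,0,0,0,0,0,0,0,0,0]

```text
clock: 9.3
tool_pos: [0.512, 0.0138, 0.1725]
eef_rot: [0.998, -0.059, 0.001, -0.0]
contact_force: [1.8, -1.7, 7.3]
opening: 0.47
```

>>> carry_out:
  motion: [0,0,0.05,0,0,0,0,0,0,0,0,0]

```text
clock: 9.55
tool_pos: [0.512, 0.0139, 0.172]
eef_rot: [0.998, -0.059, 0.001, -0.0]
contact_force: [2.5, -1.4, 6.6]
opening: 0.469
```

```bash
python3 k.py
```

```text
9.55 [0.512  0.0139 0.172 ] [-0.379  0.814  0.447  2.035 -0.78   0.464 -1.027] [[0.993, -0.118, 0.002], [-0.118, -0.993, 0.001], [0.002, -0.001, -1.0]] [ 2.5 -1.4  6.6] [-0.31 -0.4  -0.07]
3154 (512.0028076171875, 14.301819801330566) 16.996912002563477 0.14121225506397614
tool offset mm [-0.42327183 -0.2645527 ]
hist [   0    0    0    0    0    0    0   85 1093 1654  320    2    0    0
    0    0]
```

>>> carry_out:
  motion: [0,0,0.05,0,0,0,0,0,0,0,0,0]

```text
clock: 9.85
tool_pos: [0.512, 0.0138, 0.1716]
eef_rot: [0.998, -0.059, 0.001, -0.0]
contact_force: [2.6, -1.9, 6.8]
opening: 0.469
```

>>> carry_out:
  motion: [0,0,0.03,0,0,0,0,0,0,0,0,0]

```text
clock: 10.1
tool_pos: [0.512, 0.0138, 0.1715]
eef_rot: [0.998, -0.059, 0.001, -0.001]
contact_force: [2.5, -1.0, 10.3]
opening: 0.464
```

>>> carry_out:
  motion: [0,0,0.03,0,0,0,0,0,0,0,0,0]

```text
clock: 10.35
tool_pos: [0.512, 0.0138, 0.1714]
eef_rot: [0.998, -0.059, 0.001, -0.001]
contact_force: [1.4, -1.4, 12.5]
opening: 0.466
```

The lugs sit on the tooth tops: force has risen to 12.5 N and z has stalled. I'll ease it round clockwise under this light load.

>>> carry_out:
  motion: [0,0,0,0,0,0.04,0,0,0,0,0,0]

```text
clock: 10.6
tool_pos: [0.512, 0.0138, 0.1714]
eef_rot: [0.997, -0.079, 0.001, -0.001]
contact_force: [0.7, -1.5, 11.6]
opening: 0.468
```

>>> carry_out:
  motion: [0,0,0,0,0,0.04,0,0,0,0,0,0]

```text
clock: 10.85
tool_pos: [0.512, 0.0138, 0.1714]
eef_rot: [0.995, -0.099, 0.001, -0.001]
contact_force: [1.4, -1.4, 12.6]
opening: 0.465
```

>>> carry_out:
  motion: [0,0,0,0,0,0.04,0,0,0,0,0,0]

```text
clock: 11.1
tool_pos: [0.512, 0.0138, 0.1714]
eef_rot: [0.993, -0.119, 0.001, -0.001]
contact_force: [1.5, -0.9, 11.9]
opening: 0.465
```

>>> carry_out:
  motion: [0,0,0,0,0,0.04,0,0,0,0,0,0]

```text
clock: 11.35
tool_pos: [0.512, 0.0138, 0.1714]
eef_rot: [0.99, -0.139, 0.001, -0.001]
contact_force: [1.4, -1.4, 12.1]
opening: 0.467
```

>>> carry_out:
  motion: [0,0,0,0,0,0.04,0,0,0,0,0,0]

```text
clock: 11.6
tool_pos: [0.512, 0.0138, 0.1714]
eef_rot: [0.987, -0.158, 0.001, -0.001]
contact_force: [1.8, -0.2, 12.8]
opening: 0.466
```

>>> carry_out:
  motion: [0,0,0,0,0,0.04,0,0,0,0,0,0]

```text
clock: 11.85
tool_pos: [0.512, 0.0138, 0.1714]
eef_rot: [0.984, -0.178, 0.001, -0.001]
contact_force: [1.5, -0.4, 12.3]
opening: 0.469
```

```bash
python3 k.py; cp pics/g_1185.png pics/v7.png
```

```text
11.85 [0.512  0.0138 0.1714] [-0.412  0.831  0.509  2.037 -0.86   0.496 -1.186] [[0.936, -0.351, 0.003], [-0.351, -0.936, 0.001], [0.002, -0.002, -1.0]] [ 1.5 -0.4 12.3] [-0.26 -0.15 -0.  ]
3123 (512.0064697265625, 14.30130386352539) 16.998476028442383 0.14065425912451743
tool offset mm [-0.53639856 -0.10687773]
hist [   0    0    0    0    0    0   15  448 1763  859   37    1    0    0
    0    0]
```

View pics/v7.png

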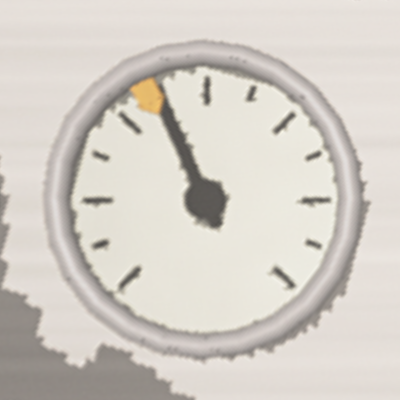

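Nothing dropped in over 0.24 rad clockwise. The needle (tip about 161,88) is now about 0.12 rad (2.7 mm) past the tab point (158,112). So the slot is nearer the other way, and I'll go back and search anticlockwise.

>>> carry_out:
  motion: [0,0,0,0,0,-0.08,0,0,0,0,0,-0.08,0,0,0,0,0,-0.08,0,0,0,0,0,0]

```text
clock: 12.4
tool_pos: [0.5121, 0.0138, 0.1714]
eef_rot: [0.998, -0.059, 0.001, -0.001]
contact_force: [1.3, -1.3, 12.0]
opening: 0.467
```

>>> carry_out:
  motion: [0,0,0,0,0,-0.04,0,0,0,0,0,0]

```text
clock: 12.65
tool_pos: [0.512, 0.0138, 0.1714]
eef_rot: [0.999, -0.039, 0.001, -0.001]
contact_force: [0.9, -0.8, 11.5]
opening: 0.467
```

>>> carry_out:
  motion: [0,0,0,0,0,-0.04,0,0,0,0,0,0]

```text
clock: 12.9
tool_pos: [0.512, 0.0138, 0.1713]
eef_rot: [1.0, -0.019, 0.001, -0.001]
contact_force: [1.8, -0.2, 11.2]
opening: 0.471
```

>>> carry_out:
  motion: [0,0,0,0,0,-0.03,0,0,0,0,0,0]

```text
clock: 13.15
tool_pos: [0.512, 0.0139, 0.1712]
eef_rot: [1.0, -0.004, 0.001, -0.001]
contact_force: [1.9, -1.5, 9.4]
opening: 0.469
```

>>> carry_out:
  motion: [0,0,0,0,0,-0.03,0,0,0,0,0,0]

```text
clock: 13.4
tool_pos: [0.512, 0.0138, 0.171]
eef_rot: [1.0, 0.011, 0.001, -0.0]
contact_force: [1.6, -1.7, 7.4]
opening: 0.464
```

>>> carry_out:
  motion: [0,0,0,0,0,-0.03,0,0,0,0,0,0]

```text
clock: 13.65
tool_pos: [0.512, 0.0139, 0.171]
eef_rot: [1.0, 0.026, 0.001, -0.0]
contact_force: [1.8, -1.4, 7.5]
opening: 0.465
```

z has dropped and the force is back to plain sliding friction, so the lugs are over a gap. Now I'll press down.

>>> carry_out:
  motion: [0,0,0.04,0,0,0,0,0,0,0,0,0]

```text
clock: 13.9
tool_pos: [0.512, 0.0139, 0.1706]
eef_rot: [1.0, 0.026, 0.001, -0.0]
contact_force: [3.2, -1.2, 8.6]
opening: 0.469
```

>>> carry_out:
  motion: [0,0,0.04,0,0,0,0,0,0,0,0,0]

```text
clock: 14.15
tool_pos: [0.512, 0.0139, 0.1702]
eef_rot: [1.0, 0.026, 0.001, -0.0]
contact_force: [2.9, -1.1, 8.4]
opening: 0.466
```

>>> carry_out:
  motion: [0,0,0.04,0,0,0,0,0,0,0,0,0]

```text
clock: 14.4
tool_pos: [0.512, 0.0139, 0.1699]
eef_rot: [1.0, 0.026, 0.001, -0.0]
contact_force: [2.4, -0.3, 7.9]
opening: 0.47
```

>>> carry_out:
  motion: [0,0,0.04,0,0,0,0,0,0,0,0,0]

```text
clock: 14.65
tool_pos: [0.512, 0.0138, 0.1695]
eef_rot: [1.0, 0.026, 0.001, -0.0]
contact_force: [2.5, -0.9, 9.0]
opening: 0.467
```

>>> carry_out:
  motion: [0,0,0.04,0,0,0,0,0,0,0,0,0]

```text
clock: 14.9
tool_pos: [0.5121, 0.0138, 0.1691]
eef_rot: [1.0, 0.026, 0.001, -0.0]
contact_force: [2.6, -0.4, 9.0]
opening: 0.464
```

>>> carry_out:
  motion: [0,0,0.03,0,0,0,0,0,0,0,0,0]

```text
clock: 15.15
tool_pos: [0.512, 0.0138, 0.1689]
eef_rot: [1.0, 0.026, 0.001, -0.0]
contact_force: [2.8, -1.3, 10.9]
opening: 0.469
```

```bash
python3 k.py; cp $(ls -t pics/g_* | head -1) pics/v8.png
```

```text
15.15 [0.512  0.0138 0.1689] [-0.351  0.809  0.397  2.035 -0.726  0.436 -0.912] [[0.999, 0.052, 0.003], [0.052, -0.999, 0.001], [0.003, -0.001, -1.0]] [ 2.8 -1.3 10.9] [-0.31 -0.27 -0.07]
3129 (512.1179809570312, 14.314801216125488) 16.970855712890625 0.138082421827048
tool offset mm [-0.33454585 -0.35811142]
hist [   0    0    0    1  110 1278 1530  208    2    0    0    0    0    0
    0    0]
```

View pics/v8.png

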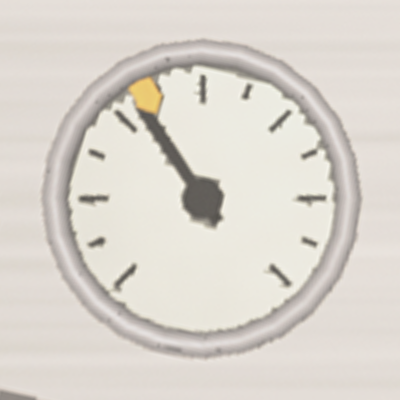

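The knob top is at 0.1381 m (0.1379 m at the start), so it is home. The needle tip (140,105) is about 1.5 to 2 mm from the tab point. I'll give it one more light push, then release and withdraw.

>>> carry_out:
  motion: [0,0,0.03,0,0,0,0,0,0,0,0,0]

```text
clock: 15.45
tool_pos: [0.5121, 0.0138, 0.1687]
eef_rot: [1.0, 0.026, 0.001, -0.0]
contact_force: [2.2, -0.1, 10.1]
opening: 0.473
```

>>> carry_out:
  motion: [0,0,-0.05,0,0,0,0,0,0,0,0,0,0,0,0,0,0,0,0,0,0,0,0,0]
  hand: 6

```text
clock: 15.95
tool_pos: [0.511, 0.0143, 0.1673]
eef_rot: [1.0, 0.026, -0.001, -0.0]
contact_force: [-0.4, -0.1, -0.4]
opening: 0.682
```

>>> carry_out:
  motion: [0,0,-1.0,0,0,0,0,0,-3,0,0,0,0,0,-3,0,0,0,0,0,0,0,0,0,0,0,0,0,0,0]

```text
clock: 16.58
tool_pos: [0.5111, 0.0144, 0.2372]
eef_rot: [1.0, 0.027, -0.0, -0.0]
contact_force: [0.2, 0.0, 0.1]
opening: 0.68
```

```bash
python3 k.py; cp $(ls -t pics/g_* | head -1) pics/v9.png
```

```text
16.575 [0.5111 0.0144 0.2372] [-0.435  0.711  0.536  1.993 -0.626  0.606 -0.994] [[0.999, 0.053, -0.001], [0.053, -0.999, 0.0], [-0.001, -0.0, -1.0]] [0.2 0.  0.1] [-0.02  0.19  0.01]
1877 (511.9940490722656, 14.295022964477539) 16.99359703063965 0.13791240540214475
tool offset mm [1.07259106 0.2312535 ]
hist [  0   0   0   2 159 855 767  93   1   0   0   0   0   0   0   0]
```

View pics/v9.png

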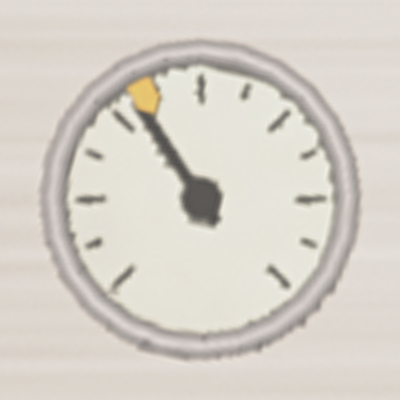

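The hand is off. The knob top reads 0.1379 m, the same as at the start, so it is fully home. The needle (hub 201,199, tip about 139,106) points about 0.07 to 0.09 rad short of the tab point (155,113), under 2 mm and within tolerance.

```bash
python3 -c "
from h import *
print(workorder.finish_job())"
```

```text
the job is handed in; nothing more can be done
None
```

The drifted regulator, third from the +y end, is reset and locked, and I handed the job in at about 16.6 s of the 58 s limit; no verdict was reported.

- **Turning:** I pulled the knob up 4.9 mm and turned it 1.2 rad clockwise, which put the needle on the tab.
- **Locking:** Pressed down, it stopped on the tooth tops at about 12 N. I searched 0.24 rad clockwise and found no gap. I then eased back to 0.17 rad anticlockwise of where I first pressed, where it dropped in. I pressed it home at about 11 N or less on the wrist, then released it and withdrew.
- **Last checks:** The knob's top is at 0.1379 m, the same as at the start. The needle is about 0.08 rad (under 2 mm) from the tab point, inside the 4.5 mm tolerance. Wrist force was about zero after release.
- **Disagreement:** The top and wrist cameras placed the knob about 4 mm apart in x. I used the wrist camera's value, and the grip closed at about 41 mm on the 42 mm knob.
- **Not checked:** I did not take a final picture of the neighbouring regulators and bystanders. The force readings gave no sign of touching them.

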